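# Let the large sweet out of the rocking-lever dispenser

## Robot

A 7-joint arm with a two-finger parallel gripper is mounted at the origin on a cart in front of the work surface, level with it; the furniture and walls round the work are solid. World frame = base frame: x ahead of the robot, y to its left, z up, the work surface at z = 0. Lengths are in m, angles in rad, forces in N, time in s.
With the tool pointing down it reaches from about 0.4 to 0.9 m from the base axis. Payload 5.5 kg.
Tool frame: the origin (TCP) lies midway between the tips of the shut fingers; the grasp point (between the pads) lies 19 mm behind it (manip.grip_depth is the distance from the TCP to the grasp point, in m); z points along the fingers, x is the direction in which the jaws open and shut, and the axes are right-handed (so a half turn about z gives the same grasp; the last joint's range is limited). The gripper opens to 92 mm and grips with 3 to 60 N. Pads are 19 mm wide; open, the fingers measure 130 mm over their backs; the gripper's body (75 mm by 190 mm) begins 47 mm behind the grasp point.
Start: joints at [-1.023, 0.501, -0.427, 1.55, 0.221, 1.138, -0.21], TCP at [0.183, 0.624, 0.227] pointing down, gripper open.
Joint ranges: [-2.88, 2.88], [-0.31, 2.03], [-1.54, 1.56], [0.2, 2.42], [-1.41, 4.55], [0.19, 2.02], [-2.57, 2.57]. Speed limits (rad/s): [2.57, 2.57, 3.14, 3.14, 3.14, 3.14, 3.14].

## Interface

Orientations are given as a unit quaternion [x, y, z, w].
In Python, from bench import manip, effector, viewer gives the robot as it stands. Calls block until the motion is done:
- manip.move_pose(position, orientation): joint-space move of the TCP to a pose.
- manip.servo_line(position, ori=None, vel=0.15): straight line of the TCP; ori=None keeps the orientation; vel is the mean speed in m/s.
- manip.movej(angles): joint-space move.
- effector.open_jaws() and effector.close(f_grip=None): open the fingers fully, or close them until they stop; f_grip is the grip in N (None keeps the last).
- manip.sleep(seconds).
- manip.solve_ik(position, orientation): joint angles nearest the present ones, or None.
- viewer.get_image(name): name is "side" or "top"; returns the picture (480x640x3 uint8, red, green, blue); there is no depth.
- viewer.get_calibration(name): a dict with "vfov" (degrees; the focal length in pixels is half the picture's height over the tangent of half this angle, whatever the lens; pixels are square), "cx", "cy" (the principal point, pixels), "dist_coeffs" ([k1, k2, p1, p2, k3] as OpenCV has them; the pictures are not rectified), "eye" and "attitude" of the camera in the world. Camera axes: x right, y down, z forward; pixel columns grow to the right and rows downward; lengths in m; the calibration is good to about 2 mm. A picture is of the moment at which its call begins. get_calibration takes no time and is no camera call.
A pose or a line that the arm cannot do raises manip.PlanningError and nothing moves.
- manip.hand_in(): hands the job in, once; it reports no verdict.
Readings, each from a call of its own:
- manip.current_clock(): time.
- manip.current_q(): joint angles.
- manip.current_joint_velocities(): joint speeds.
- manip.current_tau(): joint torques, N m.
- manip.current_tool_pos(): TCP position.
- manip.current_tcp_rot(): TCP orientation.
- manip.current_force(): force on the tool from outside, world axes, zero at the start.
- manip.current_wrist_torque(): the same for the moment, N m.
- manip.current_finger_gap(): finger opening in m.
Only numpy, scipy, OpenCV 4.12 (cv2) and the standard library are available. Lean on these libraries where they do the work, as an engineer would, in place of code of your own. Each camera call takes 0.05 s, during which the arm holds its last target.

## Task

Press down the pad of the rocking lever whose lane holds the larger sweet ball, far enough that its gate lifts and the ball rolls down into the pocket at the end of the lane, then let the lever come back up. Work the lever by its pad alone: do not touch either ball or the gates, let the small ball stay behind its gate with its lever unpressed, and leave everything standing around as it is.

Things in the scene. Friction and masses are not known exactly. Their poses are not given: they have to be found in the camera images.
- dispenser: Wooden two-lane sweet dispenser fixed to the counter, 300 mm along its y, 150 mm along its x. Origin: on the counter, midway between the lanes. x points away from the robot, y to the robot's left (turned 0.15 to 0.36 rad). Front lane at x = -40 mm, back lane at x = +40 mm; both slope down to -y, each under a metal lever hinged at y = +35 mm, 110 mm up; the hinge cheeks reach 124 mm.
- front_pocket (a point): Middle of the floor of the open pocket at the right (-y) end of the front lane, at dispenser (x -40, y -112) mm, 15 mm above the counter. The pocket spans 83 mm along y and 66 mm along x; its wall tops are 47 mm above the counter.
- back_pocket (a point): Middle of the floor of the open pocket at the right (-y) end of the back lane, at dispenser (x +40, y -112) mm, 15 mm above the counter. The pocket spans 83 mm along y and 66 mm along x; its wall tops are 47 mm above the counter.
- front_pad (a point): Flat ribbed metal press pad at the left (+y) end of the front rocking lever. 36 mm across (x) by 48 mm along (y), 8 mm thick, jutting out freely over the counter. This point: centre of its top face, at rest level and 122 mm above the counter, at dispenser (x -40, y +115) mm; its axes are the dispenser's. Pressed fully, its centre goes down 36 mm.
- front_gate (a point): Upright steel gate plate, 24 mm wide, 4 mm thick, 72 mm high, hanging from the right end of the front lever in front of its lane's sweet. This point: middle of its lower edge, 42 mm above the counter when shut (5 mm above the lane floor). Rises when the front pad is pressed. Not to be touched.
- front_lever (a joint): Angle of the front rocking lever, rad: 0 = at rest, pad up, gate shut (a spring returns it); 0.45 = pad pressed fully down against its stop, gate fully lifted. About 2 N on the pad starts it and 5 N holds it down. The large ball gets under the gate at about 0.3: press to about 0.4 and wait a second or two.
- back_pad (a point): Flat ribbed metal press pad at the left (+y) end of the back rocking lever. 36 mm across (x) by 48 mm along (y), 8 mm thick, jutting out freely over the counter. This point: centre of its top face, at rest level and 122 mm above the counter, at dispenser (x +40, y +115) mm; its axes are the dispenser's. Pressed fully, its centre goes down 36 mm.
- back_gate (a point): Upright steel gate plate, 24 mm wide, 4 mm thick, 72 mm high, hanging from the right end of the back lever in front of its lane's sweet. This point: middle of its lower edge, 42 mm above the counter when shut (5 mm above the lane floor). Rises when the back pad is pressed. Not to be touched.
- back_lever (a joint): Angle of the back rocking lever, rad: 0 = at rest, pad up, gate shut (a spring returns it); 0.45 = pad pressed fully down against its stop, gate fully lifted. About 2 N on the pad starts it and 5 N holds it down. The large ball gets under the gate at about 0.3: press to about 0.4 and wait a second or two.
- large_sweet_center (a point): Centre of the larger cream-coloured sweet ball, 34 mm across, 22 g or so, waiting behind the gate of one lane (which lane varies): dispenser x near -40 mm = front lane, +40 mm = back lane.
- small_sweet_center (a point): Centre of the smaller sweet ball, 20 mm across, of the same cream colour, waiting behind the gate of the other lane.
- salt_shaker: Loose salt shaker, 44 mm across, 90 mm high, behind the dispenser. Origin: centre of its underside. Bystander, leave alone.
- pepper_shaker: Loose pepper shaker, 44 mm across, 90 mm high, behind the dispenser. Origin: centre of its underside. Bystander, leave alone.
- toothpick_pot: Loose toothpick pot, 43 mm across, 70 mm high, behind and beyond the pads. Origin: centre of its underside. Bystander, leave alone.
- espresso_cup_0: Loose espresso cup, 68 x 88 mm with its handle, 58 mm high, to the right of the pockets. Origin: centre of its underside. Bystander, leave alone.
- milk_jug: Loose milk jug, 72 x 94 mm, 80 mm high, at the far left. Origin: centre of its underside. Bystander, leave alone.
- lemon_a: Loose lemon, 78 x 55 x 56 mm, at the far left. Origin: centre of its underside. Bystander, leave alone.

How it is judged:
On the way:
1. the pad of the larger ball's lever is pressed down by the fingers (((x of large_sweet_center in the frame of dispenser below 0 m and value of joint front_lever above 0.12 rad and contact force between any of the fingers, the arm and front_lever_c2 above 0.5 N) or (x of large_sweet_center in the frame of dispenser above 0 m and value of joint back_lever above 0.12 rad and contact force between any of the fingers, the arm and back_lever_c2 above 0.5 N))), for 0.1 s.
At the end, for the whole second after the job is handed in: The larger ball lies at rest (under 0.03 m/s) in the pocket at the end of its lane, both levers are back up (within 0.05 rad of rest, gates shut) and the smaller ball is still in its lane behind its gate (y of large_sweet_center in the frame of dispenser between -0.155 and -0.075 m and z of large_sweet_center in the frame of dispenser below 0.045 m and x of large_sweet_center in the frame of dispenser between -0.072 and 0.072 m and linear speed of large_sweet below 0.03 m/s and y of small_sweet_center in the frame of dispenser between -0.035 and 0.03 m and z of small_sweet_center in the frame of dispenser above 0.04 m and value of joint each of front_lever, back_lever below 0.05 rad); the robot touches nothing.
It fails at once if the other lever is pressed (more than 0.1 rad) ((x of large_sweet_center in the frame of dispenser below 0 m and value of joint back_lever above 0.1 rad) or (x of large_sweet_center in the frame of dispenser above 0 m and value of joint front_lever above 0.1 rad)).
It fails at once if a ball is touched by the robot (more than 0.3 N) (contact force between any of the fingers, the arm and large_sweet above 0.3 N or contact force between any of the fingers, the arm and small_sweet above 0.3 N).
It fails at once if a ball is lifted or carried (its centre over 90 mm above the counter) (height (world z) of any of large_sweet_center, small_sweet_center above 0.09 m).
It fails at once if a gate is touched or lifted directly (more than 0.5 N) (contact force between any of the fingers, the arm and front_lever_c3 above 0.5 N or contact force between any of the fingers, the arm and back_lever_c3 above 0.5 N).
It fails at once if a bystander is moved more than 15 mm or tipped over (distance of any of salt_shaker, pepper_shaker, toothpick_pot, espresso_cup_0, milk_jug, lemon_a from where it was at the start of the episode above 0.015 m or angle between any of salt_shaker, pepper_shaker, toothpick_pot, espresso_cup_0, milk_jug, lemon_a's own z axis and vertical above 0.35 rad).
It also fails if it takes over 32 s, if anything falls off the work surface, if the arm or the gripper's body presses on something with over 40 N, if the wrist force passes 120 N, or if a joint passes its speed limit or range.

## Working session

There is one attempt and no reset: what is moved stays moved. The work goes in short steps, each a Python script; the robot and the scene stay as the last script left them, time stands still between calls to the robot, and variables do not carry over. Pictures are saved under pics/ and viewed, and the job is handed in when it is done.

```bash
mkdir -p pics; python3 - <<'E'
from bench import manip, effector, viewer
import cv2
for n in ("side","top"):
    im=viewer.get_image(n); cv2.imwrite(f"pics/{n}0.png",im[:,:,::-1]); print(n,viewer.get_calibration(n))
print(manip.current_clock(),manip.current_tcp_rot(),manip.current_tool_pos())
E
```

```text
side {'vfov': 48.721698861698826, 'cx': 320.504718975415, 'cy': 239.6222689374434, 'dist_coeffs': array([-0.01073963,  0.        ,  0.        ,  0.        ,  0.        ]), 'eye': array([0.43053879, 1.22015706, 0.65809314]), 'attitude': array([-0.04039283,  0.85538509, -0.51584443,  0.02427547])}
top {'vfov': 57.634726641930996, 'cx': 328.2027464704007, 'cy': 237.90751376626483, 'dist_coeffs': array([-0.04278217,  0.        ,  0.        ,  0.        ,  0.        ]), 'eye': array([0.43272461, 0.17563992, 0.9394324 ]), 'attitude': array([-0.69739736,  0.71338298, -0.03810965,  0.05717771])}
0.1 [ 8.00284799e-01  5.99619443e-01 -7.18155912e-04  4.98358473e-04] [0.18248151 0.62320792 0.22578621]
```

View pics/side0.png

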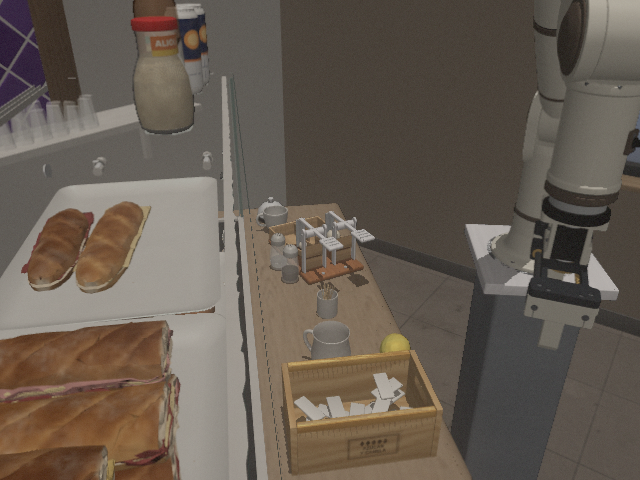

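View pics/top0.png

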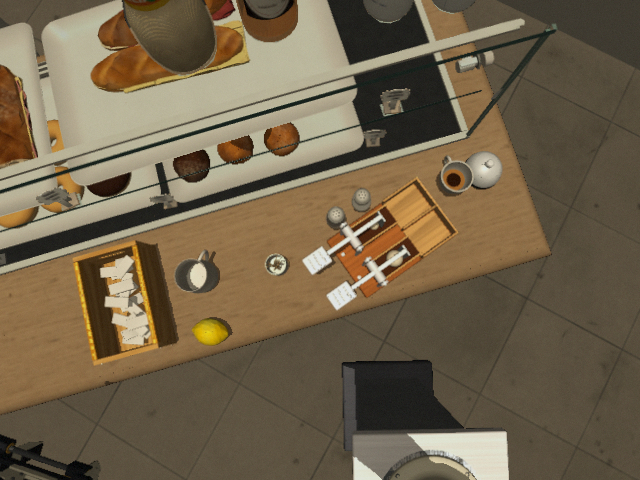

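Both views show the dispenser: the top view has the pads near (318,261) and (341,295), and the pockets at upper right. I'll zoom in on it.

```bash
python3 - <<'E'
import cv2
a=cv2.imread("pics/top0.png")[165:325,280:480]; cv2.imwrite("pics/topz.png",cv2.resize(a,None,fx=3.75,fy=3.75,interpolation=cv2.INTER_CUBIC))
a=cv2.imread("pics/side0.png")[190:290,250:390]; cv2.imwrite("pics/sidez.png",cv2.resize(a,None,fx=5.5,fy=5.5,interpolation=cv2.INTER_CUBIC))
E
```

```text
(no output)
```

View pics/topz.png

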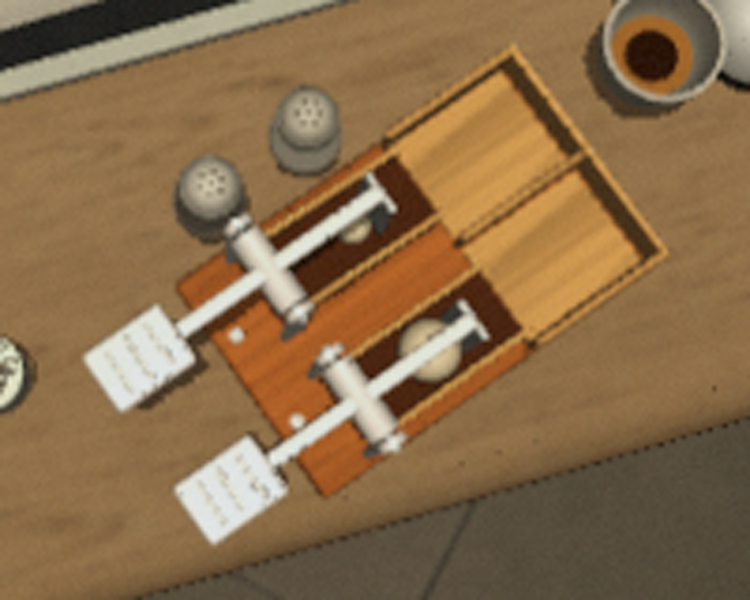

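View pics/sidez.png

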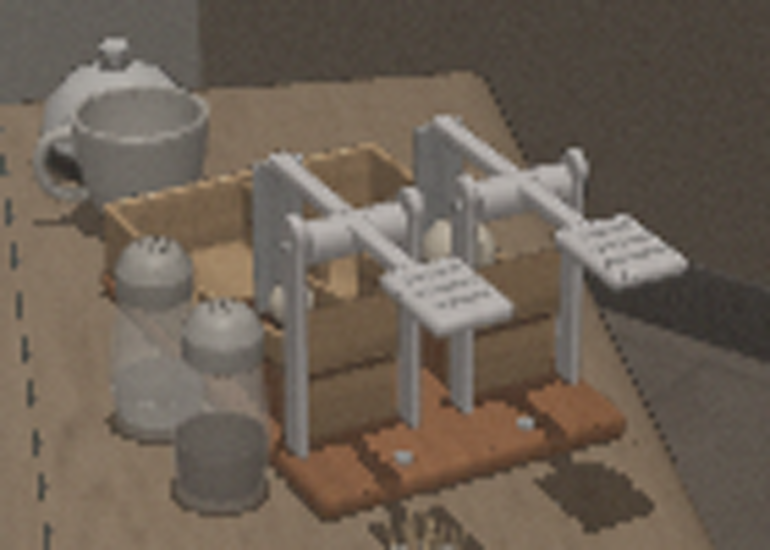

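Larger ball is in the front lane (zoom (430,350), under the nearer lever); the small one is at (355,228) in the back lane. Next I'll measure the front pad in both views, with the back pad as a check.

```bash
cat > h.py <<'E'
import numpy as np, cv2
from scipy.spatial.transform import Rotation as R
def ray(c,px):
    f=240/np.tan(np.radians(c["vfov"])/2); K=np.array([[f,0,c["cx"]],[0,f,c["cy"]],[0,0,1]])
    p=cv2.undistortPoints(np.array([[px]],float),K,np.array(c["dist_coeffs"])).ravel()
    d=R.from_quat(c["attitude"]).apply([p[0],p[1],1]); return np.array(c["eye"]),d/np.linalg.norm(d)
def plane(c,px,z):
    e,d=ray(c,px); return e+d*(z-e[2])/d[2]
def tri(c1,p1,c2,p2):
    e1,d1=ray(c1,p1);e2,d2=ray(c2,p2)
    s=np.linalg.lstsq(np.c_[d1,-d2],e2-e1,rcond=None)[0]
    a,b=e1+s[0]*d1,e2+s[1]*d2; return (a+b)/2,np.linalg.norm(a-b)
E
python3 - <<'E'
from h import *
from bench import viewer
T,S=viewer.get_calibration("top"),viewer.get_calibration("side")
im=cv2.imread("pics/top0.png"); hsv=cv2.cvtColor(im,cv2.COLOR_BGR2HSV)
m=((hsv[...,1]<50)&(hsv[...,2]>150)).astype(np.uint8)
m=cv2.morphologyEx(m,cv2.MORPH_CLOSE,np.ones((3,3)));
m=cv2.morphologyEx(m,cv2.MORPH_OPEN,np.ones((7,7)))
tp={}
for c in cv2.findContours(m,cv2.RETR_EXTERNAL,cv2.CHAIN_APPROX_NONE)[0]:
    (x,y),wh,a=cv2.minAreaRect(c)
    if 295<x<370 and 240<y<320:
        b=cv2.boxPoints(((x,y),wh,a)); w=np.array([plane(T,p,.122) for p in b])
        print((x,y),wh,a,plane(T,(x,y),.122),[np.linalg.norm(w[i]-w[i-1]).round(4) for i in (1,2)]); tp[y>280]=(x,y)
for k,sp in ((True,(622,250)),(False,(447,296))):
    print(k,tri(T,tp[k],S,(sp[0]/5.5+250,sp[1]/5.5+190)))
f,b=plane(T,tp[True],.122),plane(T,tp[False],.122); d=b-f
print("sep",np.linalg.norm(d),"yaw",np.arctan2(d[1],d[0]))
# pocket outer far corners (wall tops z .047)
cr=[plane(T,(u/3.75+280,v/3.75+165),.047) for u,v in ((665,250),(513,45))]
d=cr[1]-cr[0]; print(cr,np.linalg.norm(d),np.arctan2(d[1],d[0]))
print("ball",plane(T,(430/3.75+280,350/3.75+165),.06),plane(T,(355/3.75+280,228/3.75+165),.06))
for n,p in dict(pot=(276,264),).items(): print(n,plane(T,p,.07))
E
```

```text
(341.88458251953125, 294.576904296875) (18.582454681396484, 27.457656860351562) 56.30992889404297 [0.43701483 0.17335372 0.122     ] [np.float64(0.0511), np.float64(0.0344)]
(317.9230651855469, 259.3846435546875) (18.30510711669922, 27.735010147094727) 56.3099365234375 [0.50363607 0.21676204 0.122     ] [np.float64(0.0523), np.float64(0.0346)]
True (array([0.43587256, 0.17334247, 0.11850324]), np.float64(0.0023212184835977295))
False (array([0.503029  , 0.21696164, 0.11747432]), np.float64(0.0019924201972812577))
sep 0.07951522475203082 yaw 0.5774772526032508
[array([ 0.56053714, -0.06773998,  0.047     ]), array([0.67846957, 0.00991944, 0.047     ])] 0.14120567882084858 0.5823328985346125
ball [0.5075082  0.06504417 0.06      ] [0.57490507 0.10296809 0.06      ]
pot [0.50079785 0.30364404 0.07      ]
```

Pad separation comes out at 79.5 mm (80 expected). The yaws agree (0.577 and 0.582), and the large ball lands at dispenser (≈0, −14) mm relative to the front lane. Triangulated height is 118 mm against 122 stated. Next I'll close the jaws and go above the front pad.

```bash
python3 - <<'E'
from h import *
from bench import manip, effector, viewer
yaw=.58; ex=np.array([np.cos(yaw),np.sin(yaw),0]); ey=np.array([-np.sin(yaw),np.cos(yaw),0])
p=np.array([.437,.1735,0])+.003*ey
q0=np.array(manip.current_q()); best=None
for k in (0,np.pi):
    o=(R.from_euler('z',yaw+k)*R.from_euler('x',np.pi)).as_quat()
    s=manip.solve_ik([p[0],p[1],.2],o); print(k,s)
    if s is not None and (best is None or abs(s-q0).max()<best[0]): best=(abs(np.array(s)-q0).max(),o)
effector.close(10)
manip.move_pose([p[0],p[1],.20],best[1])
manip.servo_line([p[0],p[1],.14])
print(manip.current_clock(),manip.current_tool_pos(),p,manip.current_force(),manip.current_finger_gap())
for n in ("side","top"):
    cv2.imwrite(f"pics/{n}1.png",viewer.get_image(n)[:,:,::-1])
a=cv2.imread("pics/top1.png")[165:325,280:480]; b=cv2.imread("pics/side1.png")[170:290,230:380]
cv2.imwrite("pics/z1.png",np.hstack([cv2.resize(a,(400,320)),cv2.resize(b,(400,320))]))
E
```

```text
0 [-0.34523335  0.18319578 -0.10677986  2.02525248  0.02414533  0.93430415
  0.11540711]
3.141592653589793 [-1.51745182  0.5009906   1.37272496  2.05576584 -0.57171621  1.05583107
 -2.42633452]
3.95 [0.43539339 0.17663958 0.14015975] [0.43535593 0.17600939 0.        ] [ 0.28782803 -0.984576    0.69099014] 0.00038260019806856174
```

View pics/z1.png

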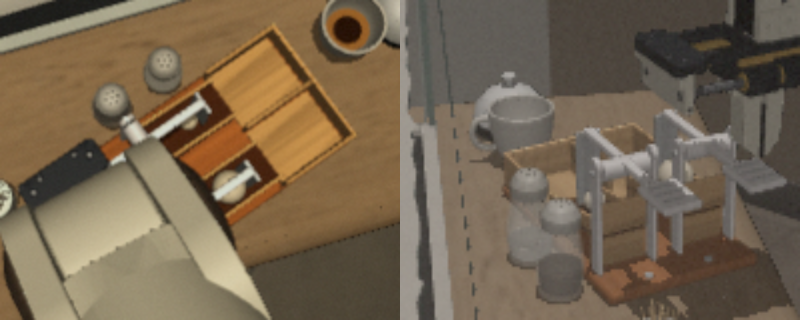

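The fingers hover above the front pad and everything else is undisturbed. In the side view I'll compare the tip position with the projected TCP.

```bash
python3 - <<'E'
from h import *
from bench import manip, viewer
c=viewer.get_calibration("side"); f=240/np.tan(np.radians(c["vfov"])/2)
Rm=R.from_quat(c["attitude"]).inv()
def pr(X):
    v=Rm.apply(np.array(X)-c["eye"]); return v[:2]/v[2]*f+[c["cx"],c["cy"]]
t=manip.current_tool_pos(); im=cv2.imread("pics/side1.png"); im=cv2.resize(im[150:270,290:430],None,fx=5,fy=5,interpolation=cv2.INTER_CUBIC)
for X,col in ((t,(0,0,255)),([t[0],t[1],.122],(0,255,0))):
    u=(pr(X)-[290,150])*5; print(u); cv2.circle(im,tuple(int(round(i)) for i in u),3,col,-1)
cv2.imwrite("pics/z2.png",im)
E
```

```text
[363.77678508 385.01370315]
[362.16896671 423.57637648]
```

View pics/z2.png

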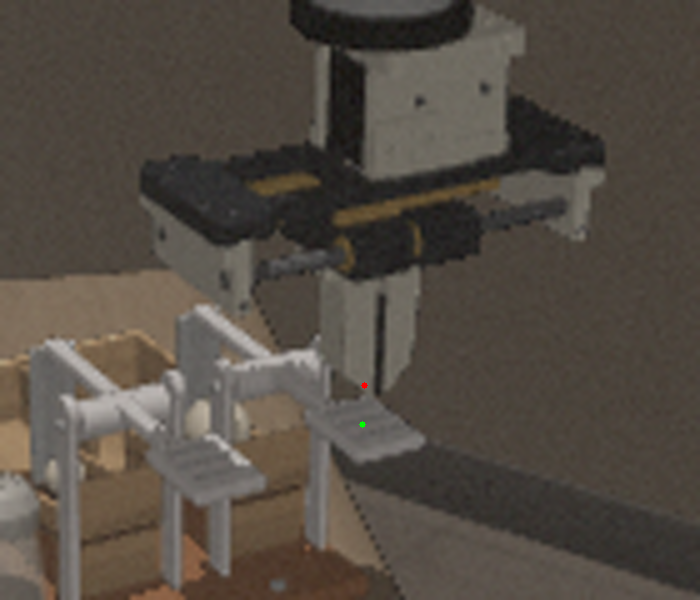

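The tip sits over the pad centre: projected contact (362,424), pad spanning (305–425, 400–460). The gripper carriage clears the back pad by about 20 mm at full press. Pressing in steps now, watching the force.

```bash
python3 - <<'E'
from h import *
from bench import manip, viewer
x,y=.4354,.1760
f0=np.array(manip.current_force())
for z in (.118,.110,.102,.097,.0925):
    manip.servo_line([x,y,z],vel=.05)
    df=np.array(manip.current_force())-f0
    print(z,manip.current_tool_pos().round(4),df.round(2),round(manip.current_clock(),2))
    if np.linalg.norm(df)>15: print("stop");break
manip.sleep(1.5)
print((np.array(manip.current_force())-f0).round(2))
ims=[]
for n,s in (("top",np.s_[165:325,280:480]),("side",np.s_[150:270,290:440])):
    im=viewer.get_image(n)[:,:,::-1]; cv2.imwrite(f"pics/{n}3.png",im); ims.append(cv2.resize(im[s],(400,320),interpolation=cv2.INTER_CUBIC))
cv2.imwrite("pics/z3.png",np.hstack(ims))
E
```

```text
0.118 [0.4353 0.1761 0.1179] [-0.84  1.29  1.53] 4.64
0.11 [0.4354 0.1762 0.1098] [-0.87  1.41  2.91] 4.95
0.102 [0.4352 0.1757 0.1017] [0.08 1.08 0.32] 5.26
0.097 [0.4356 0.1759 0.097 ] [-1.08 -0.54  3.79] 5.51
0.0925 [0.4358 0.1761 0.0927] [0.48 0.14 4.77] 5.76
[0.93 0.81 4.56]
```

View pics/z3.png

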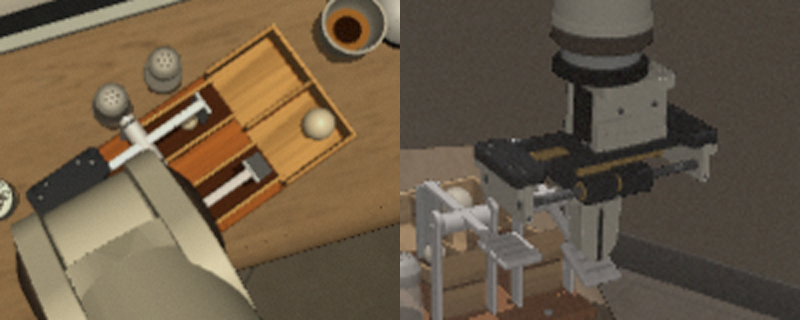

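The gate is lifted and the large ball lies in the front pocket (crop (319,123)); the back lever and small ball are unchanged. I'll release slowly and back off upwards.

```bash
python3 - <<'E'
from h import *
from bench import manip, viewer
x,y=.4354,.1760
manip.servo_line([x,y,.13],vel=.05)
manip.servo_line([x,y,.23],vel=.12)
manip.movej([-1.023,.501,-.427,1.55,.221,1.138,-.21])
manip.sleep(.3)
T=viewer.get_calibration("top"); ims=[]
for n,s in (("top",np.s_[165:325,280:480]),("side",np.s_[180:300,240:390])):
    im=viewer.get_image(n)[:,:,::-1]; cv2.imwrite(f"pics/{n}4.png",im); ims.append(cv2.resize(im[s],(400,320),interpolation=cv2.INTER_CUBIC))
cv2.imwrite("pics/z4.png",np.hstack(ims))
d=cv2.absdiff(cv2.imread("pics/top4.png"),cv2.imread("pics/top0.png")).max(2)
d=cv2.morphologyEx((d>40).astype(np.uint8),cv2.MORPH_OPEN,np.ones((3,3)))
for c in cv2.findContours(d,0,2)[0]: print(cv2.boundingRect(c))
print(manip.current_clock(),manip.current_force())
E
```

```text
(65, 471, 7, 6)
(0, 464, 7, 7)
(71, 461, 21, 10)
(28, 460, 32, 13)
(15, 454, 6, 5)
(41, 451, 23, 11)
(0, 448, 13, 9)
(21, 445, 10, 5)
(37, 444, 5, 4)
(0, 435, 16, 10)
(391, 257, 12, 10)
(387, 250, 11, 9)
(430, 219, 18, 16)
11.5083 [ 0.25640011 -1.00574726 -1.30333829]
```

View pics/z4.png

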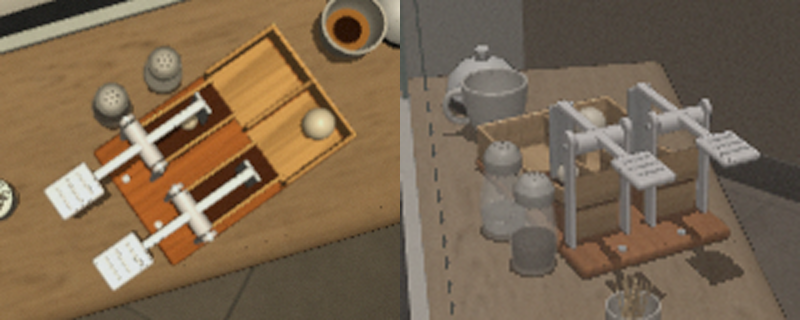

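The ball is in the front pocket, both levers are up and the small ball is in its lane. The before/after difference shows only the ball's old and new places, plus the gripper's closed fingers.

```bash
python3 - <<'E'
from bench import manip
manip.sleep(.3); manip.hand_in()
E
```

```text
the job is handed in; nothing more can be done
```

The larger ball was in the front lane. I pressed the front pad with shut fingers to about 0.4 rad, and it held at about 4.6 N. The ball rolled into the front pocket; I then released the lever, backed off and handed in, with the clock at about 12 s of the 32 s allowed. `hand_in` reports no verdict.

**Last checks:** the final pictures show the ball in its pocket, both levers up and the small ball still in its lane. Comparing the top views from before and after, only the ball and the gripper had changed.

**Disagreements:**
- **Pad height:** it triangulated to 118 mm against the stated 122 mm. I used 122 mm.
- **Dispenser yaw:** it measured about 0.58 rad in the world frame, outside the stated 0.15 to 0.36. Pads, pocket edge and ball position all agreed with 0.58, so I used that; the stated range may be relative to the counter.
- **Force reading:** it was noisy by about 1 to 3 N. One mid-press reading fell to 0.3 N, so I judged the press by height and pictures.

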